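Check a thickness-gauge probe on the reference saddle

ROBOT

A 6-joint arm with a two-finger parallel gripper is mounted at the origin on a cart in front of the work surface, level with it; the furniture and walls round the work are solid. World frame = base frame: x ahead of the robot, y to its left, z up, the work surface at z = 0. Lengths are in m, angles in rad, forces in N, time in s.
With the tool pointing down it reaches from about 0.35 to 0.85 m from the base axis. Payload 8.1 kg.
Tool frame: the origin (TCP) lies on the mounting face of the last link; the fingertips stand 186 mm ahead of it and the grasp point (between the pads) lies 167 mm ahead of it; z points along the fingers, y is the line along which they close (so a half turn about z gives the same grasp; the last joint's range is limited). The gripper opens to 93 mm and grips with 3 to 60 N. Pads are 15 mm wide; open, the fingers measure 128 mm over their backs; the gripper's body (75 mm by 188 mm) begins 65 mm behind the grasp point.
Start: joints at [1.222, 0.13, 1.488, -0, 1.523, -0.085], TCP at [0.156, 0.579, 0.405] pointing down, gripper open.
Joint ranges: [-2.96, 2.96], [-0.89, 2.26], [0.02, 2.5], [-1.34, 4.48], [0, 2.73], [-2.66, 2.66]. Speed limits (rad/s): [2.39, 2.39, 2.79, 3.14, 3.14, 3.14].

INTERFACE

Orientations are given as a rotation vector (axis times angle).
In Python, from plant import * gives the robot as it stands. The module is installed in compiled form; this text tells all that it offers.
- The arm moves only by the tool arm_command, never from a script. Its argument "increments" is a list of rows, each a list of 6 numbers: the shift along the tool's x, y, z in units of 0.2 m (1.0 is 0.2 m), then the turn, a rotation vector about the tool's x, y, z in units of pi rad (1.0 is pi rad). A call has exactly 5 rows; each row is the pose to reach, as a shift and turn from the pose commanded when the call began, along the tool's axes at that moment, turning the shorter way round; what a row does not reach only later rows make up. A row lasts 1/8 s, in which the tool goes at most 62.5 mm and 10.7 degrees, less where a joint would pass 70% of its speed; a pose out of reach is approached as far as the arm can. A call with a number of a shift or a turn outside -1 to 1 is refused whole. A call with a gripper value outside its range is refused whole. "fingers" is the closure, from -1 (fully open) to 1 (shut), set as the call begins (left out, the last holds). The fingers move at their own pace and stop on an object; "force" is the grip in N (left out, the last holds). Time passes only in rows, so rows that repeat a pose let the fingers close, or fill a call up. It gives the time, the measured TCP pose, the force, the opening and the grip force at its end, in the units of the state.
- read_state(): the state, without advancing time (a new reading comes with each control period).
- read_camera(name): name is "side" or "top" or "wrist"; returns a dict with "image" (420x560x3 uint8, red, green, blue), "fx", "fy", "cx", "cy" (pixels), "k1" (the pictures are not rectified: a ray, as slopes to the right and down, at radius r is drawn at 1 + k1 r^2 times it, then the intrinsics apply), "T" (4x4, takes a point from camera to world coordinates). Camera axes: x right, y down, z forward; pixel columns grow to the right and rows downward; lengths in m; the calibration is good to about 2 mm. A picture is of the moment at which its call begins. There is no depth.
- close_job(): hands the job in; it is judged then, once.
The state is a dict: "t": time; "q": joint angles; "dq": joint speeds; "joint_torque": joint torques, N m; "tool_pos": TCP position; "orientation": TCP orientation; "force": force on the tool from outside, world axes, zero at the start; "wrist_torque": the same for the moment, N m; "opening": finger opening in m; "gripper_force": force on a finger pad.
Only numpy, scipy, OpenCV 4.12 (cv2) and the standard library are available. Lean on these libraries where they do the work, as an engineer would, in place of code of your own. Each camera call takes 0.05 s, during which the arm holds its last target. There are 200 camera calls.

TASK

Lower the aluminium U-shaped saddle astride the horizontal square bar, near the bar's middle, until its top rests on the bar, and let go of it. Then take the gauge probe out of its holder and hold it upright with its tip inside the ring on top of the saddle, pressing gently so that its spring plunger goes about half way in; finish while holding it there, still. Do not drop the saddle, drive the plunger hard home or disturb the other things.

Things in the scene. Friction and masses are not known exactly. Their poses are not given: they have to be found in the camera images.
- saddle_center (a point): Centre of the reference saddle: a loose bare-aluminium upside-down U (bridge), 60 mm long (its x axis), 46 mm wide (y), 36 mm high (z up), about 150 g. Top plate and both legs are 6 mm thick; the channel between the legs is 34 mm wide, 30 mm deep and open at both ends along x. It stands on its legs on the worktop; this point is half-way up (18 mm above the leg ends). Either end may face either way.
- saddle: The same saddle; origin on its axis at the level of the leg ends.
- spot (a point): The marked spot: centre of the 16 mm dark engraved ring in the middle of the saddle's top face (level with the face).
- test_bar: Fixed stand carrying the horizontal square bar: bar 200 mm long (x axis), 24 mm wide (y), 24 mm high, its underside 86 mm and its top face 110 mm above the worktop, on two posts 20 mm wide (y) centred 85 mm either side of the middle; base plate 240x60x10 mm. Origin under the bar's middle on the worktop.
- bar_mid (a point): Middle of the bar's top face, x along the bar. A seated saddle's top face is 6 mm above it.
- holder: Fixed grey holder block 60x60x56 mm with a 21.5 mm vertical hole through its middle, in which the probe stands; origin at the centre of its underside.
- probe: Gauge probe, loose, about 130 g, standing upright in the holder. z up. Origin at the lower end of its 20 mm round steel nose (34 mm long, inside the holder, 22 mm above the worktop at the start). Above the nose: a collar 32 mm in diameter and 8 mm thick that rests on the holder, then a black square grip 22x22 mm (flats face its x and y) from 42 to 100 mm, then an 18 mm round end up to 108 mm. A 6 mm plunger sticks out 16 mm below the nose.
- probe_grip (a point): Centre of the probe's square grip, on its axis 72 mm above the nose end (94 mm above the worktop at the start). The plunger tip, when out, is 88 mm below this point.
- probe_tip (a point): Rounded end of the plunger, on the probe's axis, 16 mm below the nose end when the plunger is out.
- plunger (a joint): How far the spring plunger is pushed into the probe, m: 0 fully out, 0.012 fully in (half way 0.006). Pushing it needs 1 N to start, about 3.2 N at half way and 5.3 N at the stop (350 N/m).
- marker: Bystander: white marker pen with a dark cap, 19x130x16 mm, lying; origin at the centre of its underside.
- tube: Bystander: 50 ml tube standing on its cap, 35 mm wide, 114 mm tall; origin at the centre of its underside.
- jar: Bystander: small stainless jar, 40 mm wide, 50 mm tall; origin at the centre of its underside.
- tape: Bystander: roll of tape lying flat, 70 mm wide, 24 mm high; origin at the centre of its underside.
- timer: Bystander: flat white lab timer with three buttons, 62x66x19 mm; origin at the centre of its underside.
Not all that is in view belongs to the job. Leave any pink look-alike of the saddle alone. What is shaped like the probe but turquoise is not meant.

How it is judged:
On the way, in this order (a step that is already met when the one before it is completed fails the run):
1. the saddle sits astride the bar near its middle, let go (x of saddle_center in the frame of bar_mid between -0.05 and 0.05 m and z of spot in the frame of bar_mid between 0.003 and 0.009 m and y of spot in the frame of bar_mid between -0.009 and 0.009 m and angle between spot's own z axis and vertical below 0.08 rad and angle between the x axis of saddle and the x axis of test_bar, either way round below 0.25 rad and contact force between the fingers and saddle below 0.05 N and linear speed of saddle below 0.02 m/s), for 0.2 s.
2. the probe is held clear of its holder, the saddle still on the bar (x of saddle_center in the frame of bar_mid between -0.05 and 0.05 m and z of spot in the frame of bar_mid between 0.003 and 0.009 m and y of spot in the frame of bar_mid between -0.009 and 0.009 m and angle between spot's own z axis and vertical below 0.08 rad and angle between the x axis of saddle and the x axis of test_bar, either way round below 0.25 rad and contact force between the fingers and saddle below 0.05 N and contact force between probe and holder below 0.05 N and contact force between the fingers and probe above 1 N and z of probe_tip in the frame of holder above 0.058 m), for 0.1 s.
At the end, for the whole second after the job is handed in: The saddle rests astride the bar, upright, its centre within 50 mm of the bar's middle, not touched by the gripper; the gripper holds the probe clear of the holder, upright within 0.12 rad (7 degrees), its tip within 7 mm of the ring's centre, the plunger 3 to 9 mm in and the push 1 to 8 N, still (x of saddle_center in the frame of bar_mid between -0.05 and 0.05 m and z of spot in the frame of bar_mid between 0.003 and 0.009 m and y of spot in the frame of bar_mid between -0.009 and 0.009 m and angle between spot's own z axis and vertical below 0.08 rad and angle between the x axis of saddle and the x axis of test_bar, either way round below 0.25 rad and contact force between the fingers and saddle below 0.05 N and contact force between probe and holder below 0.05 N and contact force between the fingers and probe above 1 N and horizontal distance between probe_tip and spot below 0.007 m and angle between probe's own z axis and vertical below 0.12 rad and value of joint plunger between 0.003 and 0.009 m and contact force between probe and saddle between 1 and 8 N and linear speed of probe below 0.01 m/s); the arm keeps its last pose, push and grip.
It fails at once if the saddle is dropped (falls freely faster than 0.5 m/s) (contact force between the fingers and saddle below 0.05 N and linear speed of saddle above 0.5 m/s).
It fails at once if the probe is pushed hard on the saddle (over 20 N) (contact force between probe and saddle above 20 N).
It fails at once if a bystander is disturbed (moved over 30 mm) (distance of any of marker, tube, jar, tape, timer from where it was at the start of the episode above 0.03 m).
It also fails if it takes over 54 s, if anything falls off the work surface, if the arm or the gripper's body presses on something with over 40 N, if the wrist force passes 120 N, or if a joint passes its speed limit or range.

## Working session

There is one attempt and no reset: what is moved stays moved. The work goes in short steps, Python scripts to look and compute and a tool call to move; the robot and the scene stay as the last step left them, time stands still between calls to the robot, and variables do not carry over. Pictures are saved under pics/ and viewed, at most 10 in all, crops included, and the job is handed in when it is done.

Besides the shell and the picture viewer there is one more tool, called after "Emit:" as a command line: name --pt "numbers of a row" for each row, then --argument value for the rest. arm_command: Moves the arm, as the interface text tells. Shifts and turns lie within -1 to 1; 1 stands for 0.2 m of shift or pi rad of turn. Its arguments: {"type":"object","properties":{"increments":{"type":"array","items":{"type":"array","items":{"type":"number","minimum":-1,"maximum":1}}},"fingers":{"type":"number"},"force":{"type":"number"}},"required":["increments"]}

```bash
mkdir -p pics; cat > h.py <<'E'
from plant import *
import numpy as np, cv2, pickle
from scipy.spatial.transform import Rotation as R
def snap(n,f=None):
    c=read_camera(n); pickle.dump(c,open(f'{f or n}.pkl','wb'))
    cv2.imwrite(f'pics/{f or n}.png',c["image"][:,:,::-1]); return c
def load(f): return pickle.load(open(f'{f}.pkl','rb'))
def KD(c): return np.array([[c['fx'],0,c['cx']],[0,c['fy'],c['cy']],[0,0,1.]]),np.array([c['k1'],0,0,0.])
def px(c,P):
    P=np.atleast_2d(np.array(P,float)); W=np.linalg.inv(c['T'])
    K,d=KD(c); return cv2.projectPoints(P,cv2.Rodrigues(W[:3,:3])[0],W[:3,3],K,d)[0][:,0]
def ray(c,uv):
    K,d=KD(c); n=cv2.undistortPoints(np.array([[uv]],float),K,d)[0,0]
    return c['T'][:3,3],c['T'][:3,:3]@np.array([n[0],n[1],1])
def onz(c,uv,z):
    o,v=ray(c,uv); return o+v*(z-o[2])/v[2]
def tri(obs):
    A=np.zeros((3,3));b=np.zeros(3)
    for c,uv in obs:
        o,v=ray(c,uv);v=v/np.linalg.norm(v);M=np.eye(3)-np.outer(v,v);A+=M;b+=M@o
    return np.linalg.solve(A,b)
def inc(p,rv=None):
    "row for TCP world position p (and rotvec)"
    s=read_state();Q=R.from_rotvec(s['orientation'])
    t=Q.inv().apply(np.array(p)-s['tool_pos'])/0.2
    r=(Q.inv()*R.from_rotvec(rv)).as_rotvec()/np.pi if rv is not None else np.zeros(3)
    return np.round(np.r_[t,r],4)
E
python3 - <<'E'
from h import *
np.set_printoptions(precision=4,suppress=True)
cs=[snap(n)for n in("side","top","wrist")]
for c in cs: print(c['fx'],c['k1'],c['T'])
s=read_state();print(s);print(R.from_rotvec(s['orientation']).as_matrix())
cv2.imwrite('pics/all.png',cv2.resize(np.hstack([cs[0]['image'],cs[2]['image']])[:,:,::-1],(800,300)))
E
```

```text
414.97965558510595 -0.08878608235319034 [[ 0.7513 -0.3608  0.5526  0.0869]
 [-0.6598 -0.3985  0.637  -0.4629]
 [-0.0096 -0.8432 -0.5375  0.5648]
 [ 0.      0.      0.      1.    ]]
499.2597526069268 -0.08988809965274734 [[ 0.0125 -0.983   0.183   0.3274]
 [-0.9999 -0.0115  0.0061  0.0901]
 [-0.0039 -0.183  -0.9831  1.2678]
 [ 0.      0.      0.      1.    ]]
338.51739455747884 -0.08078185430897125 [[ 0.2611  0.9311  0.2548  0.0851]
 [ 0.9653 -0.2515 -0.0702  0.5976]
 [-0.0013  0.2643 -0.9644  0.3841]
 [ 0.      0.      0.      1.    ]]
{'t': 0.15, 'q': array([ 1.2215,  0.131 ,  1.489 ,  0.    ,  1.523 , -0.0854]), 'dq': array([ 0.0002, -0.0033, -0.0044, -0.0017,  0.0014,  0.0007]), 'joint_torque': array([  0.0009, -56.0472, -49.2336,   0.0768,   0.0306,  -0.0001]), 'tool_pos': array([0.1564, 0.5791, 0.4039]), 'orientation': array([-0.4132, -3.114 ,  0.0022]), 'force': array([-0.4326, -0.9456, -0.2731]), 'wrist_torque': array([-0.0326,  0.0001, -0.0031]), 'gripper_force': 0.0, 'opening': 0.09304431584060065}
[[-0.9654  0.2608 -0.0005]
 [ 0.2608  0.9654 -0.0014]
 [ 0.0001 -0.0015 -1.    ]]
```

View pics/top.png

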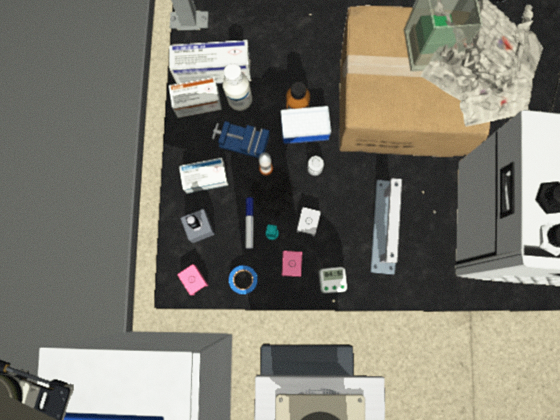

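View pics/side.png

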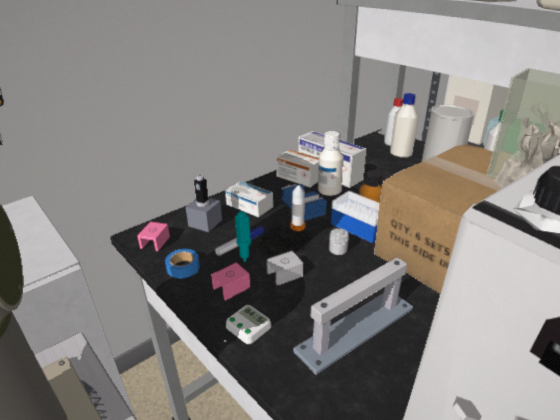

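The top view has three saddle look-alikes: bare aluminium at (309,221), dark pink at (292,264) and pink at (192,279). There are two probe shapes: black in the grey holder at (196,222) and turquoise at (271,231). By the description I choose the aluminium saddle and the black probe. The bar is at (388,226). Next is one close crop to check.

```bash
python3 - <<'E'
from h import *
t=load('top')['image'];s=load('side')['image']
a=cv2.resize(t[175:300,170:270],None,fx=3,fy=3,interpolation=2);
b=cv2.resize(t[175:300,280:410],None,fx=3,fy=3,interpolation=2)
a=np.hstack([a,b])
c=cv2.resize(s[240:290,250:320],None,fx=4,fy=4,interpolation=2);d=cv2.resize(s[170:240,170:230],None,fx=3,fy=3,interpolation=2)
o=np.zeros((590,800,3),np.uint8);o[:375,:690]=a;o[380:580,:280]=c;o[380:590,300:480]=d
cv2.imwrite('pics/crop1.png',o[:,:,::-1])
E
```

```text
(no output)
```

View pics/crop1.png

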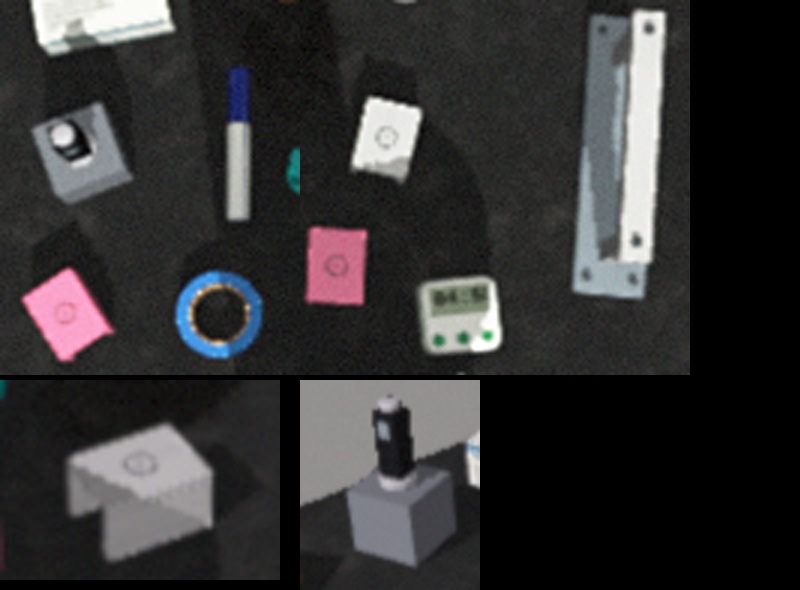

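The crop confirms it: a bare aluminium U with an engraved ring, ring centre at top (308.7,220.7) and side (285,260.7). The black probe stands in the holder, end cap at top (193,219.3) and side (200,177.3). Now I compute positions.

```bash
python3 - <<'E'
from h import *
np.set_printoptions(precision=4,suppress=True)
T=load('top');S=load('side')
f=lambda x,y:(280+(x-300)/3,175+y/3)
g=lambda x,y:(170+x/3,175+y/3)
print('ring',onz(T,(308.7,220.7),.036),onz(S,(285,260.7),.036),tri([(T,(308.7,220.7)),(S,(285,260.7))]))
print('sadcorn',[onz(T,f(*p),.036) for p in((371,97),(421,110),(352,168))])
b=[onz(T,f(*p),.11) for p in((638,10),(666,12),(620,262),(652,263))];print('bar',b,np.mean(b,0))
a=(b[0]+b[1]-b[2]-b[3]);print('ang',np.degrees(np.arctan2(a[1],a[0])))
sc=[(404,266),(318,306),(324,318),(408,276)]
print('probe',tri([(T,g(69,133)),(S,(200,177.3))]),onz(T,g(69,133),.13),onz(S,(200,177.3),.13))
h=[onz(T,g(*p),.056) for p in((33,130),(101,102),(131,178),(67,202))];print('holder',h,np.mean(h,0))
# turquoise
base=onz(S,(244,261),0);print('turq base',base)
for z in(.06,.08,.1,.12,.14):print(z,px(S,base*[1,1,0]+[0,0,z]),px(T,base*[1,1,0]+[0,0,z]))
print('marker',onz(T,(249,222),.01),'tape',onz(T,(243,280),.02),'timer',onz(T,(333,280),.02))
E
```

```text
ring [0.5319 0.0317 0.036 ] [0.5333 0.0291 0.036 ] [0.5332 0.0309 0.0347]
sadcorn [array([0.5658, 0.0444, 0.036 ]), array([0.5552, 0.0025, 0.036 ]), array([0.5056, 0.0599, 0.036 ])]
bar [array([ 0.6248, -0.166 ,  0.11  ]), array([ 0.6235, -0.1886,  0.11  ]), array([ 0.4236, -0.1465,  0.11  ]), array([ 0.4231, -0.1715,  0.11  ])] [ 0.5238 -0.1681  0.11  ]
ang -5.213539720446659
probe [0.5165 0.3046 0.1281] [0.5163 0.3042 0.13  ] [0.5145 0.3013 0.13  ]
holder [array([0.5307, 0.3481, 0.056 ]), array([0.5549, 0.2927, 0.056 ]), array([0.4919, 0.2655, 0.056 ]), array([0.4715, 0.3173, 0.056 ])] [0.5122 0.3059 0.056 ]
turq base [0.4966 0.1215 0.    ]
0.06 [[242.4699 238.5458]] [[272.3211 232.9398]]
0.08 [[241.9383 230.6773]] [[272.1233 231.7814]]
0.1 [[241.3954 222.6071]] [[271.919  230.5843]]
0.12 [[240.841 214.329]] [[271.7076 229.3465]]
0.14 [[240.275  205.8366]] [[271.4891 228.066 ]]
marker [0.5311 0.1828 0.01  ] tape [0.3833 0.1935 0.02  ] timer [ 0.386 -0.03   0.02 ]
```

Emit:
arm_command --pt "-0.17 -0.14 0 0 0 0" --pt "-0.34 -0.28 0 0 0 0" --pt "-0.51 -0.43 0 0 0 0" --pt "-0.68 -0.57 0 0 0 0" --pt "-0.85 -0.72 0 0 0 0" --fingers -1

```text
t: 0.78
tool_pos: [0.2835, 0.3946, 0.4045]
orientation: [-0.413, -3.114, 0.0]
force: [0.2, 0.7, -0.1]
opening: 0.0929
gripper_force: 0.0
```

Emit:
arm_command --pt "-0.17 -0.14 0 0 0 0" --pt "-0.34 -0.28 0 0 0 0" --pt "-0.51 -0.43 0 0 0 0" --pt "-0.68 -0.57 0 0 0 0" --pt "-0.85 -0.72 0 0 0 0"

```text
t: 1.4
tool_pos: [0.4101, 0.2113, 0.4046]
orientation: [-0.413, -3.114, -0.0]
force: [0.4, -0.1, 0.4]
opening: 0.0932
gripper_force: 0.0
```

Emit:
arm_command --pt "-0.17 -0.14 0 0 0 0" --pt "-0.34 -0.28 0.0 0 0 0" --pt "-0.51 -0.43 0.05 0 0 0" --pt "-0.7 -0.6 0.1 0 0 0" --pt "-0.85 -0.72 0.15 0 0 0"

```text
t: 2.02
tool_pos: [0.5368, 0.0274, 0.3742]
orientation: [-0.415, -3.114, 0.0]
force: [0.3, 0.2, 0.4]
opening: 0.0928
gripper_force: 0.0
```

```bash
python3 - <<'E'
from h import *
np.set_printoptions(precision=4,suppress=True)
s=read_state();print(s['tool_pos'],s['orientation'],s['q'],s['t'],s['opening'])
w=snap('wrist','w1');c=snap('side','s1')
print(px(w,[[.533,.031,.036],[.524,-.168,.11],[.497,.1215,.12]]))
cv2.imwrite('pics/c2.png',cv2.resize(np.hstack([w['image'],c['image']]),(800,300),interpolation=3)[:,:,::-1])
E
```

```text
[0.5368 0.0274 0.3742] [-0.4146 -3.1139  0.0003] [-0.0444 -0.0224  1.7025 -0.0001  1.4618 -1.3504] 2.025 0.09282147687887968
[[285.1112 193.8318]
 [ 48.7565 265.6155]
 [399.9716 136.6617]]
```

View pics/c2.png

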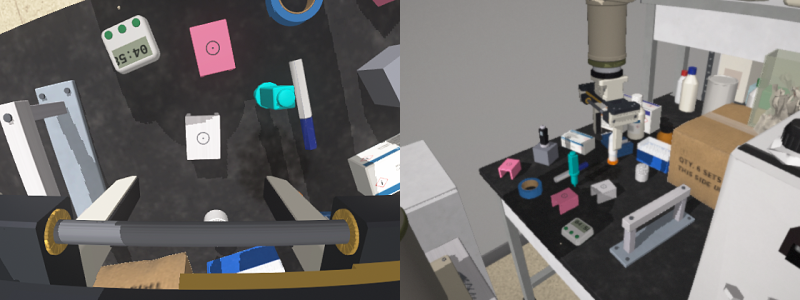

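The wrist view shows the ring at about (284,193), matching the prediction of (285,194). The saddle is aligned with the fingers. The long side of the gripper body lies along the closing line and stays clear of the turquoise probe. Descending.

Emit:
arm_command --pt "-0.017 0.012 0.15 0 0 0" --pt "-0.017 0.012 0.35 0 0 0" --pt "-0.017 0.012 0.55 0 0 0" --pt "-0.017 0.012 0.75 0 0 0" --pt "-0.017 0.012 0.88 0 0 0"

```text
t: 2.75
tool_pos: [0.5388, 0.0315, 0.1966]
orientation: [-0.412, -3.112, 0.0]
force: [0.1, 0.4, 0.2]
opening: 0.0933
gripper_force: 0.0
```

Emit:
arm_command --pt "0 0 0 0 0 0" --pt "0 0 0 0 0 0" --pt "0 0 0 0 0 0" --pt "0 0 0 0 0 0" --pt "0 0 0 0 0 0" --fingers 1 --force 25

```text
t: 3.38
tool_pos: [0.5403, 0.0305, 0.1994]
orientation: [0.413, 3.113, -0.0]
force: [0.1, -1.3, 0.4]
opening: 0.0474
gripper_force: 0.6
```

Emit:
arm_command --pt "0 0 0 0 0 0" --pt "0 0 0 0 0 0" --pt "0 0 0 0 0 0" --pt "0 0 0 0 0 0" --pt "0 0 0 0 0 0"

```text
t: 4.0
tool_pos: [0.5403, 0.0305, 0.1993]
orientation: [0.413, 3.114, -0.0]
force: [-1.2, -0.6, 6.5]
opening: 0.0459
gripper_force: 24.9
```

Emit:
arm_command --pt "0 0 -0.1 0 0 0" --pt "0 0 -0.25 0 0 0" --pt "0 0 -0.42 0 0 0" --pt "0 0 -0.6 0 0 0" --pt "0 0 -0.75 0 0 0"

```text
t: 4.62
tool_pos: [0.5399, 0.0307, 0.3497]
orientation: [0.413, 3.114, 0.0]
force: [-0.4, -1.2, -1.5]
opening: 0.046
gripper_force: 24.8
```

Emit:
arm_command --pt "-0.03 -0.15 0 0 0 -0.01" --pt "-0.08 -0.36 0 0 0 -0.02" --pt "-0.13 -0.58 0 0 0 -0.035" --pt "-0.18 -0.81 0 0 0 -0.05" --pt "-0.216 -0.973 0 0 0 -0.055"

```text
t: 5.25
tool_pos: [0.5305, -0.1703, 0.3482]
orientation: [-0.143, -3.138, -0.0]
force: [-0.4, -0.1, -0.8]
opening: 0.046
gripper_force: 24.8
```

Emit:
arm_command --pt "0 0 0 0 0 0" --pt "0 0 0 0 0 0" --pt "0 0 0 0 0 0" --pt "0 0 0 0 0 0" --pt "0 0 0 0 0 0"

```text
t: 5.88
tool_pos: [0.5311, -0.1679, 0.3488]
orientation: [0.141, 3.138, 0.0]
force: [-0.6, 0.9, -0.9]
opening: 0.0463
gripper_force: 24.8
```

```bash
python3 - <<'E'
from h import *
np.set_printoptions(precision=4,suppress=True)
s=read_state();print(s['tool_pos'],s['orientation'],s['q'],s['t'],s['opening'],s['force'])
w=snap('wrist','w2');c=snap('side','s2')
print(px(w,[[.524,-.168,.186],[.6239,-.1773,.11],[.4234,-.159,.11]]))
cv2.imwrite('pics/c3.png',np.hstack([cv2.resize(w['image'][120:,100:460],(480,400)),cv2.resize(c['image'][140:390,270:450],(288,400))])[:,:,::-1])
E
```

```text
[ 0.5311 -0.1679  0.3488] [0.1415 3.1384 0.    ] [-0.3982  0.0474  1.679   0.      1.4151 -1.8789] 5.875 0.04630119850837399 [-0.5514  0.9133 -0.8748]
[[281.4042 269.4887]
 [281.2444 346.9282]
 [281.2581  62.1575]]
```

View pics/c3.png

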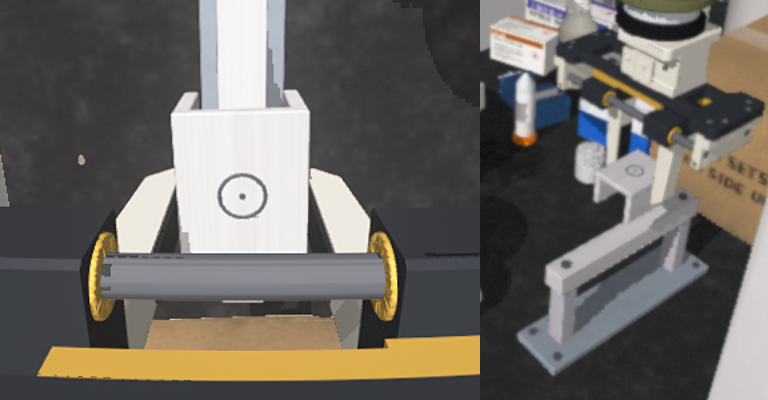

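In the wrist crop the held saddle (ring at crop (242,196)) is centred over the bar, which spans columns 217–265 and is parallel to it. Lowering.

Emit:
arm_command --pt "0 0 0.06 0 0 0" --pt "0 0 0.14 0 0 0" --pt "0 0 0.22 0 0 0" --pt "0 0 0.29 0 0 0" --pt "0 0 0.33 0 0 0"

```text
t: 6.6
tool_pos: [0.5306, -0.1683, 0.2811]
orientation: [-0.143, -3.137, -0.001]
force: [0.3, 0.9, -0.9]
opening: 0.046
gripper_force: 24.8
```

Emit:
arm_command --pt "0 0 0.002 0 0 0" --pt "0 0 0.005 0 0 0" --pt "0 0 0.008 0 0 0" --pt "0 0 0.011 0 0 0" --pt "0 0 0.014 0 0 0"

```text
t: 7.22
tool_pos: [0.5311, -0.1685, 0.2801]
orientation: [0.143, 3.138, -0.0]
force: [-0.0, -0.0, -0.8]
opening: 0.0458
gripper_force: 24.8
```

Emit:
arm_command --pt "0 0 0.003 0 0 0" --pt "0 0 0.005 0 0 0" --pt "0 0 0.007 0 0 0" --pt "0 0 0.009 0 0 0" --pt "0 0 0.009 0 0 0"

```text
t: 7.85
tool_pos: [0.5311, -0.1685, 0.2794]
orientation: [0.143, 3.138, -0.0]
force: [-4.6, 2.4, 9.2]
opening: 0.0459
gripper_force: 24.8
```

The force shows contact, so I release and retreat straight up.

Emit:
arm_command --pt "0 0 0 0 0 0" --pt "0 0 0 0 0 0" --pt "0 0 0 0 0 0" --pt "0 0 0 0 0 0" --pt "0 0 0 0 0 0" --fingers -1

```text
t: 8.48
tool_pos: [0.531, -0.1685, 0.278]
orientation: [-0.143, -3.138, -0.0]
force: [0.7, 0.7, 0.7]
opening: 0.0906
gripper_force: 0.0
```

Emit:
arm_command --pt "0 0 -0.1 0 0 0" --pt "0 0 -0.3 0 0 0" --pt "0 0 -0.5 0 0 0" --pt "0 0 -0.7 0 0 0" --pt "0 0 -0.9 0 0 0"

```text
t: 9.1
tool_pos: [0.5307, -0.1684, 0.4614]
orientation: [0.143, 3.137, -0.001]
force: [0.4, -0.7, 1.0]
opening: 0.0933
gripper_force: 0.0
```

```bash
python3 - <<'E'
from h import *
np.set_printoptions(precision=4,suppress=True)
s=read_state();print(s['tool_pos'],s['orientation'],s['t'],s['force'])
w=snap('wrist','w3');c=snap('side','s3')
print(px(w,[[.524,-.168,.116]]),px(c,[.524,-.168,.116]))
cv2.imwrite('pics/c4.png',np.hstack([cv2.resize(w['image'][60:300,170:390],(440,480)),cv2.resize(c['image'][240:360,290:380],(360,480))])[:,:,::-1])
E
```

```text
[ 0.5307 -0.1684  0.4614] [ 0.1428  3.1365 -0.0011] 9.1 [ 0.3712 -0.667   0.9804]
[[282.2782 189.5965]] [[362.213  280.6233]]
```

View pics/c4.png

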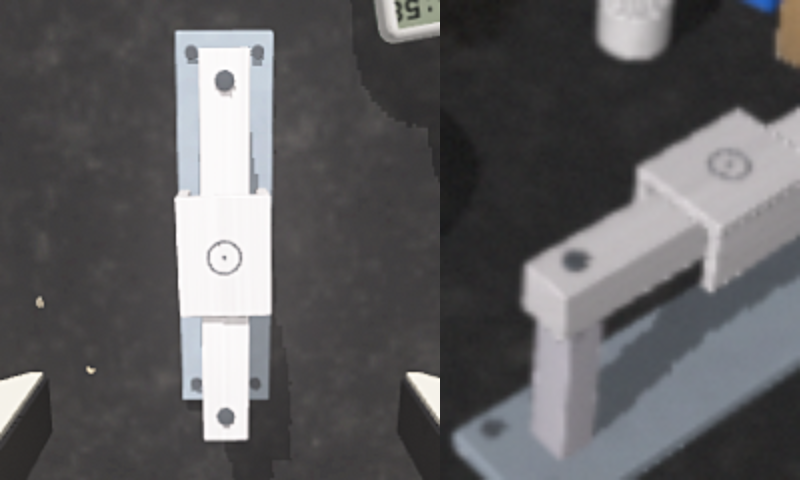

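The saddle is seated: the ring is at wrist (282,189) and side (362.5,280.8), both within 1 px of the prediction for (0.524,-0.168,0.116). It is square on the bar. Now to the probe.

Emit:
arm_command --pt "0.02 0.12 0 0 0 0" --pt "0.04 0.28 0 0 0 0" --pt "0.06 0.45 0 0 0 0" --pt "0.08 0.62 0 0 0 0" --pt "0.1 0.78 0 0 0 0"

```text
t: 9.82
tool_pos: [0.5249, -0.0101, 0.4589]
orientation: [0.143, 3.138, -0.0]
force: [0.9, 0.1, -0.5]
opening: 0.0931
gripper_force: 0.0
```

Emit:
arm_command --pt "0.02 0.16 0 0 0 0" --pt "0.04 0.32 0 0 0 0" --pt "0.06 0.47 0 0 0 0" --pt "0.08 0.63 0 0 0 0" --pt "0.1 0.78 0 0 0 0"

```text
t: 10.45
tool_pos: [0.5192, 0.1469, 0.4588]
orientation: [0.143, 3.138, 0.0]
force: [0.2, -0.1, 0.1]
opening: 0.0929
gripper_force: 0.0
```

Emit:
arm_command --pt "0.02 0.16 0 0 0 -0.03" --pt "0.04 0.32 0 0 0 -0.07" --pt "0.06 0.47 0 0 0 -0.11" --pt "0.08 0.63 0 0 0 -0.15" --pt "0.088 0.786 0 0 0 -0.161"

```text
t: 11.08
tool_pos: [0.5159, 0.305, 0.4589]
orientation: [-0.651, 3.073, 0.0]
force: [-0.4, -0.1, 0.4]
opening: 0.093
gripper_force: 0.0
```

Emit:
arm_command --pt "0 0 0.1 0 0 0" --pt "0 0 0.2 0 0 0" --pt "0 0 0.3 0 0 0" --pt "0 0 0.3 0 0 0" --pt "0 0 0.3 0 0 0"

```text
t: 11.7
tool_pos: [0.5165, 0.3036, 0.3985]
orientation: [-0.646, 3.074, 0.0]
force: [0.0, 0.3, -0.3]
opening: 0.0929
gripper_force: 0.0
```

```bash
python3 - <<'E'
from h import *
np.set_printoptions(precision=4,suppress=True)
r=[(load('w3'),(282.2,188.75)),(load('s3'),(362.5,280.75))]
print('ring',tri(r),onz(*r[0],.116),onz(*r[1],.116))
s=read_state();print(s['tool_pos'],s['orientation'],s['q'],s['t'],s['force'])
print(R.from_rotvec(s['orientation']).as_matrix())
w=snap('wrist','w4')
p=px(w,[[.516,.304,.13],[.516,.304,.122],[.516,.304,.056]]);print(p)
u,v=p[0].astype(int);print(u,v)
cv2.imwrite('pics/c5.png',cv2.resize(w['image'][v-80:v+80,u-80:u+80],(600,600),interpolation=2)[:,:,::-1])
E
```

```text
ring [ 0.5234 -0.1684  0.1163] [ 0.5232 -0.168   0.116 ] [ 0.5241 -0.1685  0.116 ]
[0.5165 0.3036 0.3985] [-0.6457  3.0742  0.    ] [ 0.4458  0.1306  1.4994 -0.      1.5114 -1.539 ] 11.7 [ 0.0081  0.2969 -0.326 ]
[[-0.9155 -0.4023  0.0003]
 [-0.4023  0.9155  0.0001]
 [-0.0003 -0.     -1.    ]]
[[282.9375 218.8936]
 [282.9036 216.0134]
 [282.6841 197.3792]]
282 218
```

View pics/c5.png

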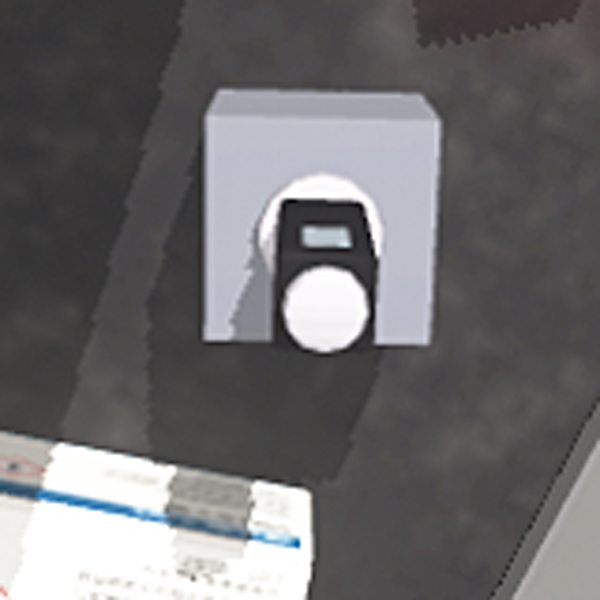

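The probe's flats are square with the fingers. The cap centre is at crop (326,309), which is full-image (288.9,220.4).

```bash
python3 - <<'E'
from h import *
np.set_printoptions(precision=4,suppress=True)
w=load('w4');P=onz(w,(288.9,220.4),.13);print(P,tri([(w,(288.9,220.4)),(load('side'),(200,177.3)),(load('top'),(193,219.3))]))
k=.2667
h=[onz(w,(202+a*k,138+b*k),.056) for a,b in((207,115),(441,120),(433,345),(204,340))];print(h,np.mean(h,0))
for q in (P,np.mean(h,0)):print(inc([q[0],q[1],.261]))
E
```

```text
[0.5153 0.3087 0.13  ] [0.5169 0.3069 0.1267]
[array([0.5   , 0.2703, 0.056 ]), array([0.4771, 0.3256, 0.056 ]), array([0.5327, 0.3495, 0.056 ]), array([0.556 , 0.2928, 0.056 ])] [0.5165 0.3096 0.056 ]
[-0.003   0.0253  0.6903  0.      0.      0.    ]
[-0.0102  0.0269  0.6903  0.      0.      0.    ]
```

Emit:
arm_command --pt "-0.006 0.026 0.1 0 0 0" --pt "-0.006 0.026 0.25 0 0 0" --pt "-0.006 0.026 0.42 0 0 0" --pt "-0.006 0.026 0.58 0 0 0" --pt "-0.006 0.026 0.69 0 0 0"

```text
t: 12.38
tool_pos: [0.5144, 0.3092, 0.2572]
orientation: [0.647, -3.072, 0.001]
force: [-0.6, 0.2, 0.6]
opening: 0.0931
gripper_force: 0.0
```

Emit:
arm_command --pt "0 0 0 0 0 0" --pt "0 0 0 0 0 0" --pt "0 0 0 0 0 0" --pt "0 0 0 0 0 0" --pt "0 0 0 0 0 0" --fingers 1 --force 25

```text
t: 13.0
tool_pos: [0.5155, 0.3093, 0.2608]
orientation: [-0.647, 3.073, 0.0]
force: [-0.3, 0.4, 0.3]
opening: 0.0479
gripper_force: 0.0
```

Emit:
arm_command --pt "0 0 0 0 0 0" --pt "0 0 0 0 0 0" --pt "0 0 0 0 0 0" --pt "0 0 0 0 0 0" --pt "0 0 0 0 0 0"

```text
t: 13.62
tool_pos: [0.5153, 0.3092, 0.2601]
orientation: [0.647, -3.074, 0.0]
force: [0.2, -0.2, -0.0]
opening: 0.0219
gripper_force: 24.9
```

Emit:
arm_command --pt "0 0 -0.1 0 0 0" --pt "0 0 -0.25 0 0 0" --pt "0 0 -0.43 0 0 0" --pt "0 0 -0.61 0 0 0" --pt "0 0 -0.78 0 0 0"

```text
t: 14.25
tool_pos: [0.515, 0.3092, 0.4186]
orientation: [-0.647, 3.074, 0.001]
force: [0.0, 0.9, -1.1]
opening: 0.022
gripper_force: 25.0
```

Emit:
arm_command --pt "0.04 -0.1 0 0 0 0" --pt "0.1 -0.24 0 0 0 0" --pt "0.17 -0.4 0 0 0 0" --pt "0.24 -0.57 0 0 0 0" --pt "0.308 -0.734 0 0 0 0"

```text
t: 14.88
tool_pos: [0.5174, 0.148, 0.415]
orientation: [0.646, -3.072, 0.0]
force: [0.2, -0.3, -1.5]
opening: 0.0219
gripper_force: 25.0
```

Emit:
arm_command --pt "0.06 -0.15 0 0 0 0" --pt "0.12 -0.29 0 0 0 0" --pt "0.18 -0.44 0 0 0 0" --pt "0.25 -0.59 0 0 0 0" --pt "0.308 -0.734 0 0 0 0"

```text
t: 15.5
tool_pos: [0.5199, -0.0109, 0.415]
orientation: [0.646, -3.072, -0.001]
force: [0.1, 0.2, -1.3]
opening: 0.0221
gripper_force: 25.0
```

Emit:
arm_command --pt "0.06 -0.15 0 0 0 0" --pt "0.12 -0.29 0 0 0 0" --pt "0.18 -0.44 0 0 0 0" --pt "0.25 -0.59 0 0 0 0" --pt "0.308 -0.734 0 0 0 0"

```text
t: 16.12
tool_pos: [0.5225, -0.1699, 0.415]
orientation: [0.646, -3.073, -0.002]
force: [0.3, 0.0, -2.2]
opening: 0.0219
gripper_force: 25.0
```

Emit:
arm_command --pt "0 0 0.02 0 0 0" --pt "0 0 0.05 0 0 0" --pt "0 0 0.08 0 0 0" --pt "0 0 0.1 0 0 0" --pt "0 0 0.1 0 0 0"

```text
t: 16.75
tool_pos: [0.5236, -0.1677, 0.3956]
orientation: [0.648, -3.073, -0.001]
force: [0.3, 0.1, -1.5]
opening: 0.0216
gripper_force: 25.0
```

```bash
python3 - <<'E'
from h import *
np.set_printoptions(precision=4,suppress=True)
s=read_state();p=s['tool_pos'];print(p,s['orientation'],s['q'],s['t'],s['force'],s['opening'])
w=snap('wrist','w5');c=snap('side','s5')
A=[[p[0],p[1],p[2]-.2545],[.5236,-.1684,.116],[p[0],p[1],p[2]-.1465]]
print(px(w,A),px(c,A))
print(inc([.5236,-.1684,.3705]))
cv2.imwrite('pics/c6.png',np.hstack([cv2.resize(w['image'][130:350,170:390],(400,400),interpolation=2),cv2.resize(c['image'][190:310,300:420],(400,400),interpolation=2)])[:,:,::-1])
E
```

```text
[ 0.5236 -0.1677  0.3956] [ 0.6481 -3.0733 -0.0007] [-0.4032 -0.0004  1.6413  0.      1.5015 -2.3897] 16.75 [ 0.34    0.0702 -1.4603] 0.02164860002736268
[[281.9577 225.0233]
 [281.1241 215.2167]
 [282.2704 302.0084]] [[363.5556 268.6781]
 [362.2492 280.8541]
 [371.2691 210.9113]]
[ 0.0015 -0.0017  0.1289  0.      0.      0.    ]
```

View pics/c6.png

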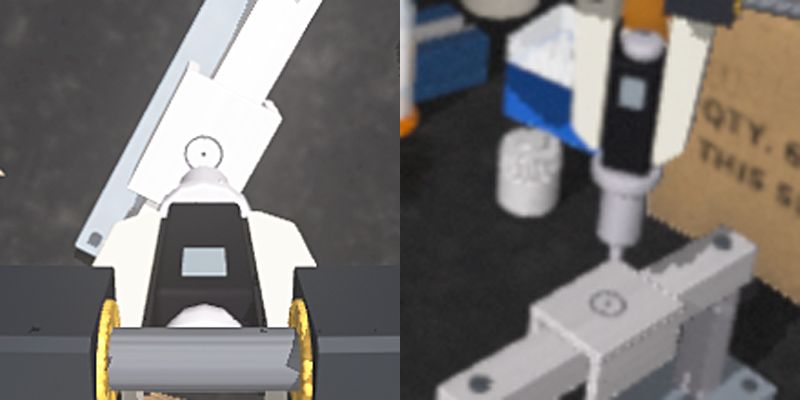

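In the side crop the tip is at (615,258), about 1 px from the prediction, directly over the ring at (607,303). The wrist view shows the probe axis in line with the ring. Lowering gently.

Emit:
arm_command --pt "0 -0.002 0.03 0 0 0" --pt "0 -0.002 0.06 0 0 0" --pt "0 -0.002 0.09 0 0 0" --pt "0 -0.002 0.11 0 0 0" --pt "0 -0.002 0.12 0 0 0"

```text
t: 17.48
tool_pos: [0.5237, -0.1686, 0.3717]
orientation: [0.647, -3.074, -0.0]
force: [0.1, 0.3, 0.3]
opening: 0.0217
gripper_force: 25.0
```

Emit:
arm_command --pt "0 0 0.005 0 0 0" --pt "0 0 0.01 0 0 0" --pt "0 0 0.015 0 0 0" --pt "0 0 0.02 0 0 0" --pt "0 0 0.02 0 0 0"

```text
t: 18.1
tool_pos: [0.5239, -0.1687, 0.3683]
orientation: [-0.647, 3.074, -0.0]
force: [0.5, -0.8, 0.3]
opening: 0.0224
gripper_force: 25.0
```

Emit:
arm_command --pt "0 0 0 0 0 0" --pt "0 0 0 0 0 0" --pt "0 0 0 0 0 0" --pt "0 0 0 0 0 0" --pt "0 0 0 0 0 0"

```text
t: 18.73
tool_pos: [0.5239, -0.1686, 0.3682]
orientation: [-0.647, 3.074, -0.0]
force: [0.3, 1.1, 1.0]
opening: 0.0221
gripper_force: 25.0
```

Emit:
arm_command --pt "0 0 0.004 0 0 0" --pt "0 0 0.008 0 0 0" --pt "0 0 0.012 0 0 0" --pt "0 0 0.015 0 0 0" --pt "0 0 0.015 0 0 0"

```text
t: 19.35
tool_pos: [0.5239, -0.1686, 0.3652]
orientation: [-0.647, 3.074, -0.0]
force: [1.0, -0.6, 1.6]
opening: 0.0218
gripper_force: 25.0
```

Emit:
arm_command --pt "0 0 0 0 0 0" --pt "0 0 0 0 0 0" --pt "0 0 0 0 0 0" --pt "0 0 0 0 0 0" --pt "0 0 0 0 0 0"

```text
t: 19.98
tool_pos: [0.5238, -0.1687, 0.3652]
orientation: [-0.647, 3.074, -0.0]
force: [1.6, -0.8, 2.4]
opening: 0.0218
gripper_force: 25.0
```

```bash
python3 - <<'E'
from h import *
np.set_printoptions(precision=4,suppress=True)
f=[]
for i in range(8):
    c=read_camera('side');f.append(read_state()['force'])
print(np.mean(f,0),read_state()['tool_pos'])
c=snap('side','s6');w=snap('wrist','w6')
cv2.imwrite('pics/c7.png',np.hstack([cv2.resize(w['image'][130:350,170:390],(300,300),interpolation=2),cv2.resize(c['image'][230:310,320:420],(500,400),interpolation=2)[50:350]])[:,:,::-1])
E
```

```text
[ 1.1762 -0.0973  1.7295] [ 0.5238 -0.1686  0.3651]
```

View pics/c7.png

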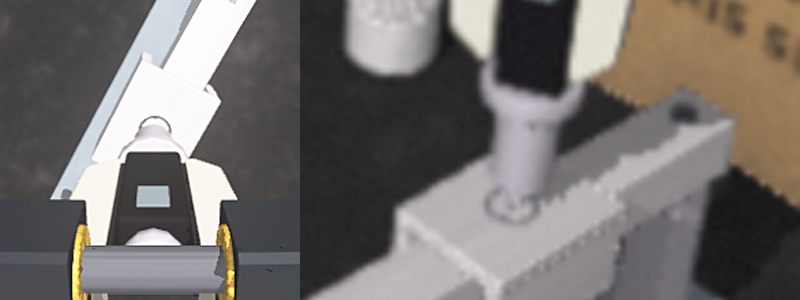

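The tip sits inside the ring (side crop about (516,207)). The push is about 3.1 N, which is half way, and everything is still. Handing in.

```bash
python3 -c "
from plant import *
print(close_job())"
```

```text
the job is handed in; nothing more can be done
None
```

The job is handed in, with no verdict shown: the saddle sits let go astride the bar's middle, and the probe is held upright and still with its tip in the ring, pushing about 3.1 N (plunger about half way in).

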